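# Set the flip tags on the leather workshop's stock board

## Task

Each of the four parts bins on the plywood stock board has a red/green flip tag in front of it. With the fingertips, gently push over the tags that are wrong, so that only the full bins show green and the nearly empty ones show red. Do not pinch the tags, leave alone those that are already right, and do not move or pick up anything else on the bench.

Things in the scene. Friction and masses are not known exactly. Their poses are not given: they have to be found in the camera images.
- bin_rings: Yellow bin, FULL: heaped to the rim with brass rings. It is fixed on the board, its flip tag on a black bracket before it. Origin: on the board's top (18 mm above the bench), under the middle of the tag's hinge. Axes: +x from tag to bin, +y to the left as seen from the tag's side, z up. The bin spans x 55 to 215 mm and is 102 wide; front wall 40, back 75 high.
- tag_rings_hinge (a point): Middle of that tag's hinge pin, 60 mm above the bench, axes as bin_rings; pin along x. The tag is a 35 g plate, 50 wide (x), 5 thick, free edge 75 mm from the pin. At rest the edge is 43 mm to one side of the pin and 61 above it; push it there from outside. The fixed half signs under it reach only 25 mm to each side and 26 above the pin.
- tag_rings (a joint): Lean of the rings bin's tag, rad: 0 upright, positive towards the bin's +y (left). It rests on stops at about +0.61 (leans left: GREEN face up, the sign shows green) or -0.61 (leans right: the sign shows RED). Pushed past upright it falls over to the other side by itself within about 1 s. The hinge is light: well under 1 N at the edge.
- bin_slides: Grey bin, NOT full: only three black strap slides on its floor. It is fixed on the board, its flip tag on a black bracket before it. Origin: on the board's top (18 mm above the bench), under the middle of the tag's hinge. Axes: +x from tag to bin, +y to the left as seen from the tag's side, z up. The bin spans x 55 to 215 mm and is 102 wide; front wall 40, back 75 high.
- tag_slides_hinge (a point): Middle of that tag's hinge pin, 60 mm above the bench, axes as bin_slides; pin along x. The tag is a 35 g plate, 50 wide (x), 5 thick, free edge 75 mm from the pin. At rest the edge is 43 mm to one side of the pin and 61 above it; push it there from outside. The fixed half signs under it reach only 25 mm to each side and 26 above the pin.
- tag_slides (a joint): Lean of the slides bin's tag, rad: 0 upright, positive towards the bin's +y (left). It rests on stops at about +0.61 (leans left: GREEN face up, the sign shows green) or -0.61 (leans right: the sign shows RED). Pushed past upright it falls over to the other side by itself within about 1 s. The hinge is light: well under 1 N at the edge.
- bin_toggles: Blue bin, FULL: heaped to the rim with dark brown wooden toggles. It is fixed on the board, its flip tag on a black bracket before it. Origin: on the board's top (18 mm above the bench), under the middle of the tag's hinge. Axes: +x from tag to bin, +y to the left as seen from the tag's side, z up. The bin spans x 55 to 215 mm and is 102 wide; front wall 40, back 75 high.
- tag_toggles_hinge (a point): Middle of that tag's hinge pin, 60 mm above the bench, axes as bin_toggles; pin along x. The tag is a 35 g plate, 50 wide (x), 5 thick, free edge 75 mm from the pin. At rest the edge is 43 mm to one side of the pin and 61 above it; push it there from outside. The fixed half signs under it reach only 25 mm to each side and 26 above the pin.
- tag_toggles (a joint): Lean of the toggles bin's tag, rad: 0 upright, positive towards the bin's +y (left). It rests on stops at about +0.61 (leans left: GREEN face up, the sign shows green) or -0.61 (leans right: the sign shows RED). Pushed past upright it falls over to the other side by itself within about 1 s. The hinge is light: well under 1 N at the edge.
- bin_rivets: White bin, NOT full: only four copper rivets on its floor. It is fixed on the board, its flip tag on a black bracket before it. Origin: on the board's top (18 mm above the bench), under the middle of the tag's hinge. Axes: +x from tag to bin, +y to the left as seen from the tag's side, z up. The bin spans x 55 to 215 mm and is 102 wide; front wall 40, back 75 high.
- tag_rivets_hinge (a point): Middle of that tag's hinge pin, 60 mm above the bench, axes as bin_rivets; pin along x. The tag is a 35 g plate, 50 wide (x), 5 thick, free edge 75 mm from the pin. At rest the edge is 43 mm to one side of the pin and 61 above it; push it there from outside. The fixed half signs under it reach only 25 mm to each side and 26 above the pin.
- tag_rivets (a joint): Lean of the rivets bin's tag, rad: 0 upright, positive towards the bin's +y (left). It rests on stops at about +0.61 (leans left: GREEN face up, the sign shows green) or -0.61 (leans right: the sign shows RED). Pushed past upright it falls over to the other side by itself within about 1 s. The hinge is light: well under 1 N at the edge.
- board: Plywood board 345 x 640 mm, 18 mm thick, fixed flat on the bench, that carries the four stations in a row about 150 mm apart along its y; origin on the bench under the middle of the tag row, +x towards the bins.
- spool: Loose bystander: wooden thread spool, 34 mm across, 40 mm tall, upright on the board.
- wax: Loose bystander: yellow wax puck, 38 mm across, 16 mm tall, on the board.
- buckle: Loose bystander: flat steel buckle frame 42 x 50 mm, 8 mm thick, on the board.
- mallet: Loose bystander: white-headed mallet, 225 mm long, 60 mm tall, lying on the bench, origin under the handle, 80 mm from its end.
- glue: Loose bystander: glass jar with black cap, 68 mm across, 95 mm tall, on the bench.
- awl: Loose bystander: awl with a wooden handle, 130 mm long, lying along the board's front edge.

How it is judged (in metres and radians):
At the end, for the whole second after the job is handed in: The tags of the rings and toggles bins lie over on the side that shows green (joint above 0.5 rad), those of the slides and rivets bins on the side that shows red (below -0.5 rad), all at rest (value of joint each of tag_rings, tag_toggles above 0.5 rad and value of joint each of tag_slides, tag_rivets below -0.5 rad and velocity of joint tag_rings between -0.2 and 0.2 rad/s and velocity of joint tag_slides between -0.2 and 0.2 rad/s and velocity of joint tag_toggles between -0.2 and 0.2 rad/s and velocity of joint tag_rivets between -0.2 and 0.2 rad/s); the robot touches nothing.
It fails at once if a loose thing on the bench or board is moved by more than 20 mm or lifted (distance of any of spool, wax, buckle, mallet, glue, awl from where it was at the start of the episode above 0.02 m).
It fails at once if the fingers press on a tag or bin with more than 15 N (contact force between the fingers and bin_rings above 15 N or contact force between the fingers and bin_slides above 15 N or contact force between the fingers and bin_toggles above 15 N or contact force between the fingers and bin_rivets above 15 N).
It fails at once if a tag is pinched: gripped on both faces at once ((contact force between the fingers and tag_rings_c0 above 1.5 N and contact force between the fingers and tag_rings_c1 above 1.5 N) or (contact force between the fingers and tag_slides_c0 above 1.5 N and contact force between the fingers and tag_slides_c1 above 1.5 N) or (contact force between the fingers and tag_toggles_c0 above 1.5 N and contact force between the fingers and tag_toggles_c1 above 1.5 N) or (contact force between the fingers and tag_rivets_c0 above 1.5 N and contact force between the fingers and tag_rivets_c1 above 1.5 N)).
It fails at once if a tag that was already right is pushed away from its side (value of joint tag_toggles below 0.2 rad or value of joint tag_slides above -0.2 rad).
It also fails if it takes over 38 s, if anything falls off the work surface, if the arm or the gripper's body presses on something with over 40 N, if the wrist force passes 120 N, or if a joint passes its speed limit or range.

## Robot

A 6-joint arm with a two-finger parallel gripper is mounted at the origin on the work surface. World frame = base frame: x ahead of the robot, y to its left, z up, the work surface at z = 0. Lengths are in m, angles in degrees, forces in N, time in s.
With the tool pointing down it reaches from about 0.375 to 0.9 m from the base axis. Payload 3.1 kg.
Tool frame: the origin (TCP) lies at the very end of the fingers, on their centre line; the grasp point (between the pads) lies 19 mm behind it; z points along the fingers, y is the direction in which the jaws open and shut (so a half turn about z gives the same grasp; the last joint's range is limited). The gripper opens to 87 mm and grips with 3 to 60 N. Pads are 19 mm wide; open, the fingers measure 117 mm over their backs; the gripper's body (75 mm by 190 mm) begins 51 mm behind the grasp point.
Start: joints at [53.543, 30.224, 82.088, -0, 67.689, -10.227], TCP at [0.276, 0.561, 0.223] pointing down, gripper open.
Joint ranges: [-176.69, 176.69], [-43.24, 126.21], [12.49, 139.97], [-82, 262], [0, 151.66], [-163.58, 163.58]. Speed limits (degrees/s): [159.86, 159.86, 180, 180, 180, 180].

## Interface

Orientations are given as a 3x3 rotation matrix whose columns are the frame's x, y, z axes.
In Python, from rig import read_state, capture, hand_in gives the robot as it stands. The module is installed in compiled form; this text tells all that it offers.
- The arm moves only by the tool send_rows, never from a script. Its argument "moves" is one flat list of numbers, 7 for each row, row after row: the turn, a rotation vector about the world's x, y, z in degrees, then the shift along the world's x, y, z in cm, then the gripper's target within -1 to 1 (fully open at 1, half-way at 0, shut at -1). In form: [rx, ry, rz, tx, ty, tz, hand, rx, ry, rz, tx, ty, tz, hand, ...]. A call has 1 to 20 rows; each row shifts and turns the commanded pose from where the row before left it; what a row does not reach is not made up. A row lasts 1/10 s, in which the tool goes at most 50 mm and 8.59 degrees, less where a joint would pass 70% of its speed; a pose out of reach is approached as far as the arm can. A call with a gripper value outside its range is refused whole. The fingers move at their own pace and stop on an object; the grip force is fixed at half the most. Time passes only in rows, so rows that do not move let the fingers close. It gives the time, the measured TCP pose, the force and the opening at its end, in the units of the state.
- read_state(): the state, without advancing time (a new reading comes with each control period).
- capture(name): name is "side" or "top" or "wrist"; returns a dict with "pixels" (384x512x3 uint8, red, green, blue), "vertical_fov" (degrees; the focal length in pixels is half the picture's height over the tangent of half this angle, whatever the lens; pixels are square), "cx", "cy" (the principal point, pixels), "rvec" (rotation vector, rad) and "tvec" (3), from world to camera coordinates, as OpenCV has them. Camera axes: x right, y down, z forward; pixel columns grow to the right and rows downward; lengths in m; the calibration is good to about 2 mm. The wrist camera is an equidistant fisheye: a pixel r from the principal point sees the ray r / f radians off the axis. A picture is of the moment at which its call begins. There is no depth.
- hand_in(): hands the job in, once; it reports no verdict.
The state is a dict: "time_s": time; "joint_positions": joint angles; "qvel": joint speeds; "tau": joint torques, N m; "position": TCP position; "tcp_rot": TCP orientation; "force": force on the tool from outside, world axes, zero at the start; "moment": the same for the moment, N m; "opening": opening from 0.0 (shut) to 1.0 (fully open).
Only numpy, scipy, OpenCV 4.12 (cv2) and the standard library are available. Lean on these libraries where they do the work, as an engineer would, in place of code of your own. Each camera call takes 0.05 s, during which the arm holds its last target.

## Working session

There is one attempt and no reset: what is moved stays moved. The work goes in short steps, Python scripts to look and compute and a tool call to move; the robot and the scene stay as the last step left them, time stands still between calls to the robot, and variables do not carry over. Pictures are saved under pics/ and viewed, and the job is handed in when it is done.

Besides the shell and the picture viewer there is one more tool, called after "Emit:" as name(argument=value, ...), one argument or row to a line, values as JSON. send_rows: Moves the arm, as the interface text tells. Its arguments: {"type":"object","properties":{"moves":{"type":"array","items":{"type":"number"}}},"required":["moves"]}

```bash
mkdir -p pics; python3 - <<'E'
from rig import *
import cv2,json,pickle
s=read_state(); print(s['time_s'],s['position'],s['tcp_rot'],s['opening'])
for n in ("top","side"):
    c=capture(n); pickle.dump(c,open(f'{n}.pkl','wb'))
    cv2.imwrite(f'pics/{n}0.png',cv2.resize(c['pixels'][:,:,::-1],(800,600),interpolation=cv2.INTER_CUBIC))
    print(n,c['vertical_fov'],c['cx'],c['cy'],c['rvec'],c['tvec'])
E
```

```text
0.0 [0.27577326 0.56006209 0.22159692] [[-8.97028839e-01  4.41970261e-01 -1.24513600e-03]
 [ 4.41971862e-01  8.97027312e-01 -1.69550724e-03]
 [ 3.67557225e-04 -2.07123397e-03 -9.99997787e-01]] 1.0029950279980917
top 42.47945329307362 256.2771688237199 190.12240356719084 [ 2.16815295 -2.17451259  0.10789151] [-0.01779623  0.51726597  1.50545543]
side 45.022393952801416 264.31991557378143 189.63818943345453 [ 2.23855005 -0.78457512  0.32629078] [-0.39048083  0.27767916  1.1519326 ]
```

View pics/top0.png

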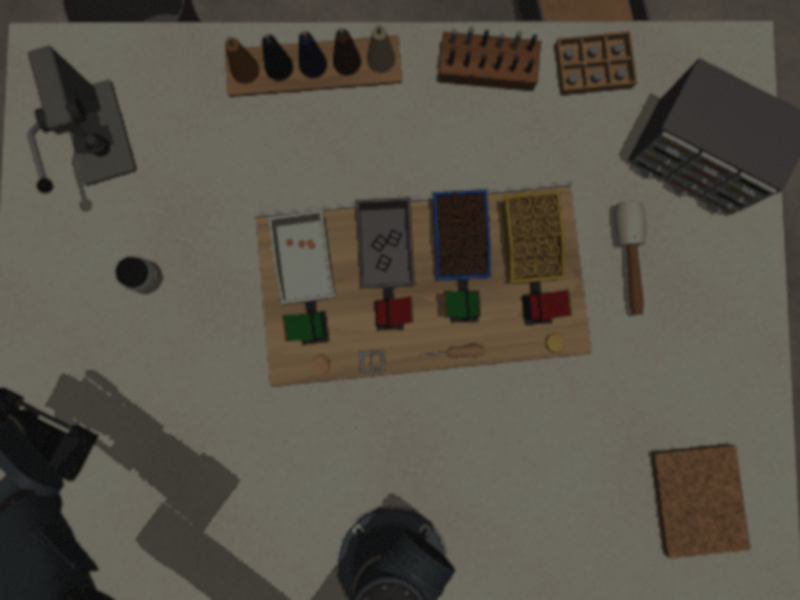

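View pics/side0.png

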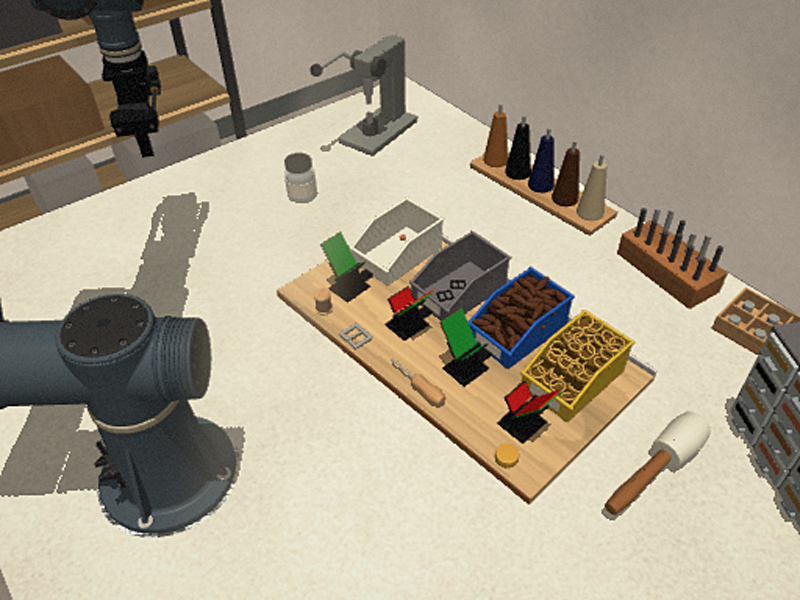

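The top view shows the rivets tag (305,327) green and the rings tag (550,305) red. Both are wrong. Slides (red) and toggles (green) are already right. Next I'll zoom in to measure.

```bash
python3 - <<'E'
import cv2,pickle
c=pickle.load(open('top.pkl','rb'));p=c['pixels'][:,:,::-1]
k=p[110:255,155:390]
cv2.imwrite('pics/topz.png',cv2.convertScaleAbs(cv2.resize(k,None,fx=3.4,fy=3.4,interpolation=cv2.INTER_CUBIC),alpha=1.6))
E
```

```text
(no output)
```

View pics/topz.png

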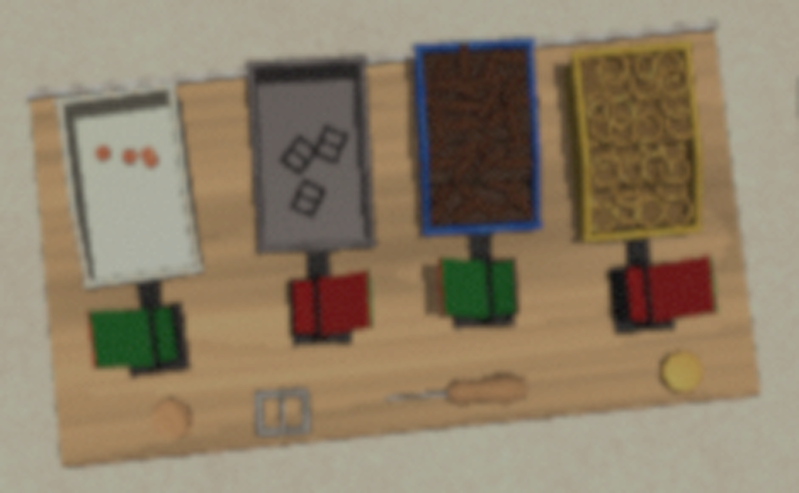

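```bash
cat > h.py <<'E'
import cv2,pickle,numpy as np
def ray(c,uv,z):
    f=192/np.tan(np.radians(c['vertical_fov']/2));R=cv2.Rodrigues(np.array(c['rvec'],float))[0];t=np.array(c['tvec'],float)
    o=-R.T@t; d=R.T@np.array([(uv[0]-c['cx'])/f,(uv[1]-c['cy'])/f,1.]); return o+d*(z-o[2])/d[2]
def proj(c,P):
    f=192/np.tan(np.radians(c['vertical_fov']/2));K=np.array([[f,0,c['cx']],[0,f,c['cy']],[0,0,1]])
    return cv2.projectPoints(np.array(P,float).reshape(-1,3),np.array(c['rvec'],float),np.array(c['tvec'],float),K,None)[0][:,0]
E
python3 - <<'E'
from h import *
c=pickle.load(open('top.pkl','rb'))
def g(x,y,z): return ray(c,(x/3.4+155-.35,y/3.4+110-.35),z)
B=[g(*q,.018) for q in((28,97),(717,28),(758,393),(62,466))]
print('board',np.round(B,4).tolist(),[round(np.linalg.norm(B[i]-B[i-1]),4) for i in range(4)])
for n,fe,h in(('riv',((90,312),(97,368)),((150,305),(155,365))),('ring',((711,258),(716,312)),((647,265),(650,320))),('slides',((368,272),(371,331)),((317,278),(317,335))),('tog',((442,261),(442,318)),((488,260),(491,320)))):
    F=[g(*q,.121) for q in fe];H=[g(*q,.060) for q in h]
    print(n,np.round(F,4).tolist(),np.round(H,4).tolist(),np.linalg.norm(F[0]-F[1]),np.round(np.mean(F,0)-np.mean(H,0),4))
# bins top rims: back corners z .093, front z .058
for n,q in (('riv',((58,100),(177,85),(200,271),(86,287))),('ring',((573,52),(690,45),(700,235),(583,242)))):
    P=[g(*q[0],.093),g(*q[1],.093),g(*q[2],.058),g(*q[3],.058)]
    fm=(P[2]+P[3])/2;bm=(P[0]+P[1])/2;ax=(bm-fm)[:2];L=np.linalg.norm(ax);ax/=L
    print(n,L,np.linalg.norm(P[0]-P[1]),np.linalg.norm(P[2]-P[3]),'yaw',np.degrees(np.arctan2(ax[1],ax[0])),'origin',fm[:2]-.055*ax)
for n,q,z in(('spool',(171,418),.058),('wax',(681,371),.034),('awl',(485,389),.03),('buckle',(283,412),.026)): print(n,g(*q,z))
E
```

```text
board [[0.683, 0.2741, 0.018], [0.7464, -0.3653, 0.018], [0.4077, -0.3942, 0.018], [0.3436, 0.238, 0.018]] [np.float64(0.3413), np.float64(0.6425), np.float64(0.3399), np.float64(0.6355)]
riv [[0.4755, 0.1987, 0.121], [0.4278, 0.1922, 0.121]] [[0.4863, 0.1547, 0.06], [0.4329, 0.1498, 0.06]] 0.048161138244873274 [-0.0079  0.0432  0.061 ]
ring [[0.5203, -0.3318, 0.121], [0.474, -0.335, 0.121]] [[0.5207, -0.288, 0.06], [0.4716, -0.2897, 0.06]] 0.04642080271613001 [ 0.001  -0.0445  0.061 ]
slides [[0.5091, -0.0384, 0.121], [0.4586, -0.0408, 0.121]] [[0.5099, 0.0061, 0.06], [0.4591, 0.0062, 0.06]] 0.05054866720305695 [-0.0007 -0.0458  0.061 ]
tog [[0.5184, -0.1017, 0.121], [0.4695, -0.1013, 0.121]] [[0.5256, -0.1463, 0.06], [0.472, -0.1484, 0.06]] 0.048847208966428864 [-0.0049  0.0459  0.061 ]
riv 0.16285315553997595 0.10543716746512827 0.10248250617184564 yaw 6.9515115505422225 origin [0.45509806 0.1546508 ]
ring 0.16516692166628563 0.1036112634659452 0.10491248168285713 yaw 4.045772961063785 origin [ 0.4899111  -0.28786278]
spool [0.38611343 0.1354722  0.058     ]
wax [ 0.42728002 -0.32142511  0.034     ]
awl [ 0.41172486 -0.14489845  0.03      ]
buckle [0.39163292 0.03757991 0.026     ]
```

Board and tag sizes agree with the given dimensions. Rivets hinge is at about (0.457, 0.152) with its edge at y 0.196. Rings hinge is at about (0.494, -0.289) with its edge at y -0.334. I'll shut the fingers and move to the outside of the rivets tag.

Emit:
send_rows(
  moves=[0, 0, 4, 2.2, -3.8, 0, -1, 0, 0, 4, 2.2, -3.8, 0, -1, 0, 0, 4, 2.2, -3.8, 0, -1, 0, 0, 4, 2.2, -3.8, 0, -1, 0, 0, 4, 2.2, -3.8, 0, -1, 0, 0, 4, 2.2, -3.8, 0, -1, 0, 0, 4, 2.2, -3.8, 0, -1, 0, 0, 4, 2.2, -3.8, 0, -1, 0, 0, 0, 0, 0, -4, -1, 0, 0, 0, 0, 0, -4, -1, 0, 0, 0, 0, 0, -4, -1, 0, 0, 0, 0, 0, 0, -1, 0, 0, 0, 0, 0, 0, -1],
)

```text
time_s: 1.4
position: [0.4518, 0.2566, 0.1023]
tcp_rot: [[-0.995, -0.101, -0.002], [-0.101, 0.995, -0.001], [0.002, -0.0, -1.0]]
force: [0.3, 0.1, -0.3]
opening: 0.012
```

Emit:
send_rows(
  moves=[0, 0, 0, 0, -1, 0, -1, 0, 0, 0, 0, -1, 0, -1, 0, 0, 0, 0, -1, 0, -1, 0, 0, 0, 0, -0.6, 0, -1, 0, 0, 0, 0, -0.6, 0, -1, 0, 0, 0, 0, -0.6, 0, -1, 0, 0, 0, 0, -0.6, 0, -1, 0, 0, 0, 0, -0.6, 0, -1, 0, 0, 0, 0, -0.6, 0, -1, 0, 0, 0, 0, -0.6, 0, -1, 0, 0, 0, 0, -0.6, 0, -1, 0, 0, 0, 0, -0.6, 0, -1, 0, 0, 0, 0, -0.6, 0, -1, 0, 0, 0, 0, -0.6, 0, -1, 0, 0, 0, 0, -0.6, 0, -1, 0, 0, 0, 0, 0, 0, -1],
)

```text
time_s: 3.0
position: [0.4522, 0.1539, 0.1025]
tcp_rot: [[-0.995, -0.1, -0.0], [-0.1, 0.995, -0.0], [0.0, -0.0, -1.0]]
force: [0.1, 0.4, -0.7]
opening: 0.005
```

```bash
python3 - <<'E'
from rig import *
import cv2
c=capture('side')
cv2.imwrite('pics/side1.png',cv2.resize(c['pixels'][90:330,160:480,::-1],(800,600),interpolation=cv2.INTER_CUBIC))
E
```

```text
(no output)
```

View pics/side1.png

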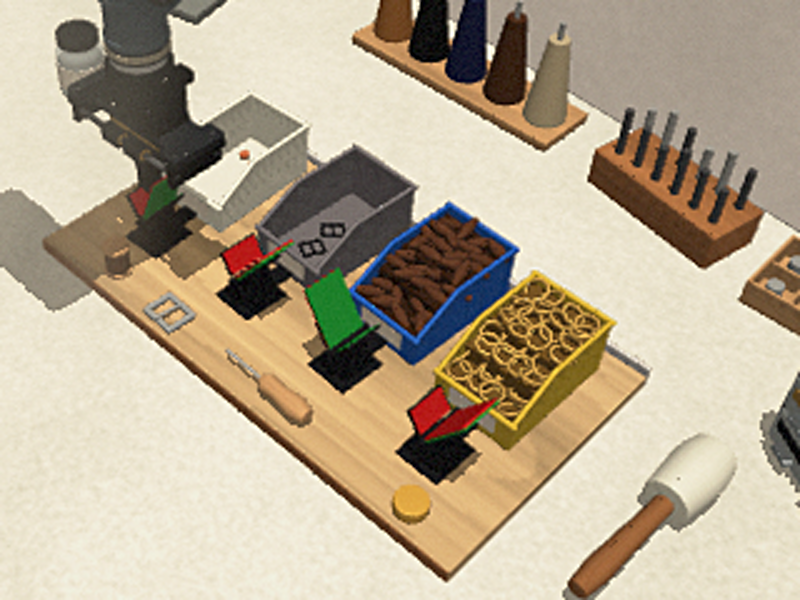

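The rivets tag (155,198) is about upright, showing part green and part red. I'll push a little further and look again.

Emit:
send_rows(
  moves=[0, 0, 0, 0, -0.5, 0, -1, 0, 0, 0, 0, -0.5, 0, -1, 0, 0, 0, 0, -0.5, 0, -1, 0, 0, 0, 0, 0, 0, -1, 0, 0, 0, 0, 0, 0, -1, 0, 0, 0, 0, 0, 0, -1, 0, 0, 0, 0, 0, 0, -1, 0, 0, 0, 0, 0, 0, -1],
)

```text
time_s: 3.85
position: [0.4522, 0.1398, 0.1025]
tcp_rot: [[-0.995, -0.101, 0.0], [-0.101, 0.995, 0.0], [-0.0, 0.0, -1.0]]
force: [0.2, -0.2, 0.2]
opening: 0.006
```

```bash
python3 - <<'E'
from rig import *
import cv2
c=capture('side')
cv2.imwrite('pics/side2.png',cv2.resize(c['pixels'][110:230,160:320,::-1],(800,600),interpolation=cv2.INTER_CUBIC))
E
```

```text
(no output)
```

View pics/side2.png

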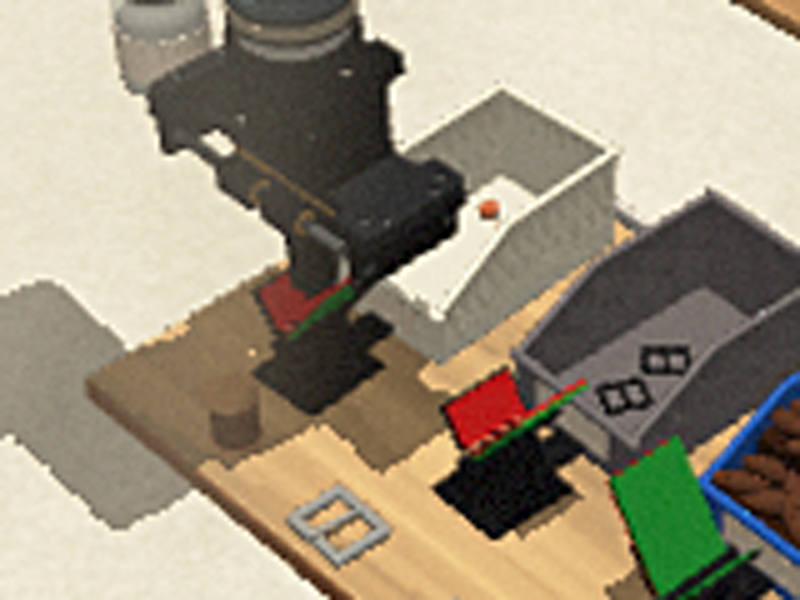

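The rivets tag now lies right, with its red face up at (290,300) like the slides tag. I'll retract and cross above everything to the rings tag.

Emit:
send_rows(
  moves=[0, 0, 0, 0, 2.5, 0, -1, 0, 0, 0, 0, 3, 0, -1, 0, 0, 0, 0, 0, 4, -1, 0, 0, 0, 0, 0, 4, -1, 0, 0, 0, 0, 0, 4, -1, 0, 0, 0, 0.3, -4.5, 0, -1, 0, 0, 0, 0.3, -4.5, 0, -1, 0, 0, 0, 0.3, -4.5, 0, -1, 0, 0, 0, 0.3, -4.5, 0, -1, 0, 0, 0, 0.3, -4.5, 0, -1, 0, 0, 0, 0.3, -4.5, 0, -1, 0, 0, 0, 0.3, -4.5, 0, -1, 0, 0, 0, 0.3, -4.5, 0, -1, 0, 0, 0, 0.3, -4.5, 0, -1, 0, 0, 0, 0.3, -4.5, 0, -1, 0, 0, 0, 0.3, -4.5, 0, -1, 0, 0, 0, 0.3, -4.5, 0, -1, 0, 0, 0, 0.3, -4.5, 0, -1, 0, 0, 0, 0, 0, 0, -1, 0, 0, 0, 0, 0, 0, -1],
)

```text
time_s: 5.9
position: [0.4906, -0.3909, 0.2218]
tcp_rot: [[-0.995, -0.099, -0.001], [-0.099, 0.995, 0.001], [0.001, 0.001, -1.0]]
force: [-0.0, 0.9, 0.6]
opening: 0.008
```

Emit:
send_rows(
  moves=[0, 0, 0, 0, 0, -4, -1, 0, 0, 0, 0, 0, -4, -1, 0, 0, 0, 0, 0, -4, -1, 0, 0, 0, 0, 0, 0, -1, 0, 0, 0, 0, 1, 0, -1, 0, 0, 0, 0, 1, 0, -1, 0, 0, 0, 0, 0.6, 0, -1, 0, 0, 0, 0, 0.6, 0, -1, 0, 0, 0, 0, 0.6, 0, -1, 0, 0, 0, 0, 0.6, 0, -1, 0, 0, 0, 0, 0.6, 0, -1, 0, 0, 0, 0, 0.6, 0, -1, 0, 0, 0, 0, 0.6, 0, -1, 0, 0, 0, 0, 0.6, 0, -1, 0, 0, 0, 0, 0.6, 0, -1, 0, 0, 0, 0, 0.6, 0, -1, 0, 0, 0, 0, 0.6, 0, -1, 0, 0, 0, 0, 0.6, 0, -1, 0, 0, 0, 0, 0.6, 0, -1, 0, 0, 0, 0, 0.6, 0, -1],
)

```text
time_s: 7.9
position: [0.4912, -0.2858, 0.1025]
tcp_rot: [[-0.995, -0.101, -0.0], [-0.101, 0.995, 0.0], [0.0, 0.0, -1.0]]
force: [-0.6, 0.5, -0.0]
opening: 0.009
```

Emit:
send_rows(
  moves=[0, 0, 0, 0, 0.5, 0, -1, 0, 0, 0, 0, 0.5, 0, -1, 0, 0, 0, 0, 0, 0, -1, 0, 0, 0, 0, 0, 0, -1, 0, 0, 0, 0, 0, 0, -1, 0, 0, 0, 0, 0, 0, -1, 0, 0, 0, 0, 0, 0, -1],
)

```text
time_s: 8.6
position: [0.4912, -0.2766, 0.1025]
tcp_rot: [[-0.995, -0.1, 0.0], [-0.1, 0.995, -0.0], [-0.0, -0.0, -1.0]]
force: [-0.3, -0.2, 0.2]
opening: 0.004
```

```bash
python3 - <<'E'
from rig import *
import cv2
c=capture('side')
cv2.imwrite('pics/side3.png',cv2.resize(c['pixels'][90:330,160:480,::-1],(800,600),interpolation=cv2.INTER_CUBIC))
E
```

```text
(no output)
```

View pics/side3.png

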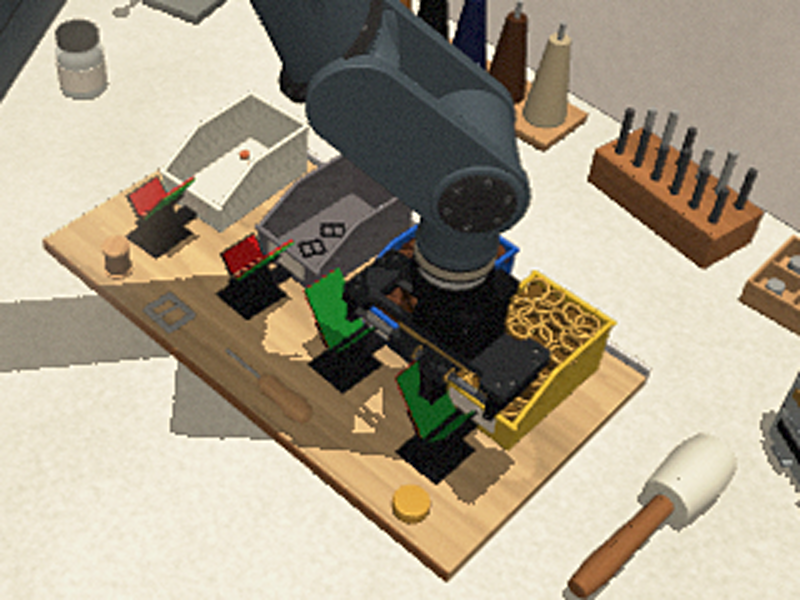

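The rings tag (430,400) is over to green, and the rivets and slides tags are red. I'll retract to the right and up, then check.

Emit:
send_rows(
  moves=[0, 0, 0, 0, -2.5, 0, -1, 0, 0, 0, 0, -3, 0, -1, 0, 0, 0, 0, -3, 0, -1, 0, 0, 0, 0, 0, 4, -1, 0, 0, 0, 0, 0, 4, -1, 0, 0, 0, 0, 0, 4, -1, 0, 0, 0, 0, -4, 3, -1, 0, 0, 0, 0, -4, 3, -1, 0, 0, 0, -2, -4, 0, -1, 0, 0, 0, -2, -4, 0, -1, 0, 0, 0, 0, 0, 0, -1, 0, 0, 0, 0, 0, 0, -1, 0, 0, 0, 0, 0, 0, -1],
)

```text
time_s: 9.95
position: [0.4513, -0.5203, 0.2821]
tcp_rot: [[-0.995, -0.101, -0.0], [-0.101, 0.995, 0.002], [0.0, 0.002, -1.0]]
force: [0.5, -0.3, -0.1]
opening: 0.006
```

```bash
python3 - <<'E'
from rig import *
import cv2,numpy as np
a=capture('side')['pixels'][90:330,160:480,::-1];b=capture('top')['pixels'][110:255,155:390,::-1]
cv2.imwrite('pics/s4.png',cv2.resize(a,(800,600),interpolation=cv2.INTER_CUBIC))
cv2.imwrite('pics/t4.png',cv2.convertScaleAbs(cv2.resize(b,None,fx=3.4,fy=3.4,interpolation=cv2.INTER_CUBIC),alpha=1.6))
s=read_state();print(s['time_s'],s['position'],s['force'],np.abs(s['qvel']).max())
E
```

```text
10.05 [ 0.45188971 -0.51990414  0.28241861] [-0.52047969 -0.28965219 -0.1076955 ] 0.2662178626125323
```

View pics/s4.png

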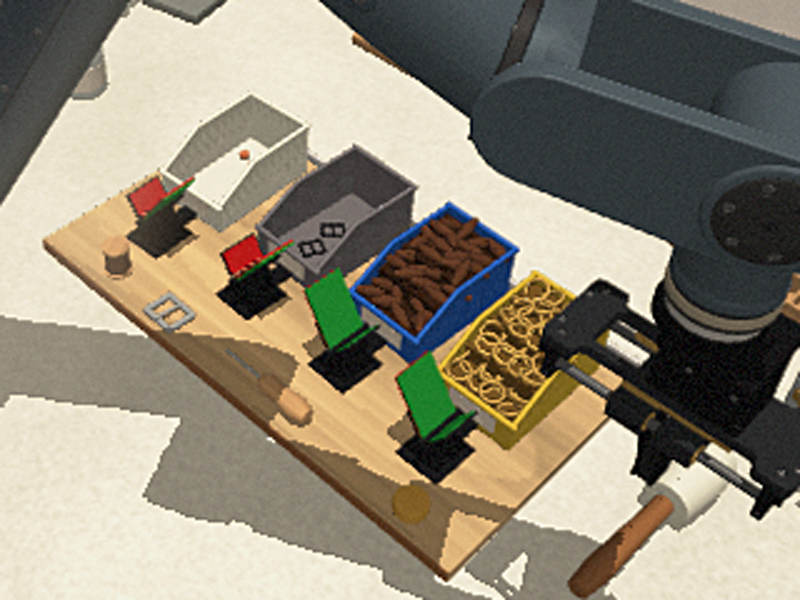

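View pics/t4.png

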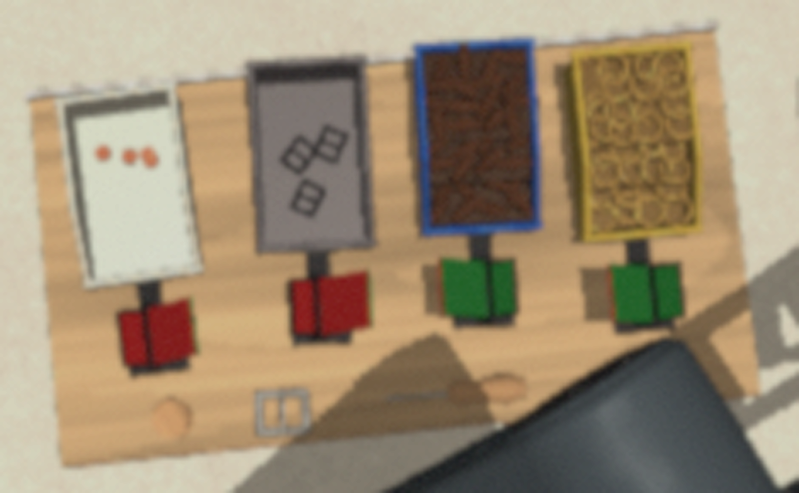

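Rivets (157,335) and slides (330,305) show red, and toggles (480,290) and rings (647,293) show green. All are fully over, nothing loose has shifted, and the arm is clear.

```bash
python3 -c "
from rig import *
print(hand_in())"
```

```text
the job is handed in; nothing more can be done
None
```

Two tags were wrong. With shut fingertips I pushed the rivets tag over from green to red and the rings tag from red to green. I did not touch the slides and toggles tags, which were already right.

The final side and top pictures show rivets and slides red, rings and toggles green, all lying fully over. The spool, wax, buckle and awl look unmoved. In the last pictures the arm partly hides the mallet and glue jar; no move came near the jar, and the fingers only passed high over the mallet area.

The force readings between moves stayed under about 1 N, which is noise level. The arm ended clear of everything, and I handed in at about 10 s. No check failed or disagreed.

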